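Turn the block for its next pass on the disc sander

ROBOT

A 6-joint arm with a two-finger parallel gripper is mounted at the origin on the work surface. World frame = base frame: x ahead of the robot, y to its left, z up, the work surface at z = 0. Lengths are in mm, angles in rad, forces in N, time in s.
With the tool pointing down it reaches from about 350 to 975 mm from the base axis. Payload 7.1 kg.
Tool frame: the origin (TCP) lies midway between the tips of the shut fingers; the grasp point (between the pads) lies 19 mm behind it; z points along the fingers, y is the line along which they close (so a half turn about z gives the same grasp; the last joint's range is limited). The gripper opens to 88 mm and grips with 3 to 60 N. Pads are 20 mm wide; open, the fingers measure 115 mm over their backs; the gripper's body (75 mm by 178 mm) begins 61 mm behind the grasp point.
Start: joints at [1.261, 0.423, 1.63, -0, 1.089, -0.019], TCP at [179.167, 598.752, 222.675] pointing down, gripper open.
Joint ranges: [-3, 3], [-0.9, 2.11], [0.09, 2.58], [-1.31, 4.45], [0.11, 2.69], [-2.54, 2.54]. Speed limits (rad/s): [2.39, 2.39, 3.01, 3.14, 3.14, 3.14].

INTERFACE

Orientations are given as a rotation vector (axis times angle).
In Python, from workcell import ctrl gives the robot as it stands. The module is installed in compiled form; this text tells all that it offers.
- The arm moves only by the tool apply_moves, never from a script. Its argument "targets" is a list of rows, each a list of 3 entries, a list of its own where there are three numbers: the opening, from -1 (shut) to 1 (fully open), then the shift along the tool's x, y, z normalised to -1 to 1, where 1 is 5 cm, then the turn, a rotation vector about the tool's x, y, z normalised to -1 to 1, where 1 is 90 degrees. In form: [[jaw, [x, y, z], [wx, wy, wz]], ...]. A call has 1 to 8 rows; each row shifts and turns the commanded pose from where the row before left it, along the tool's axes as they then stand; what a row does not reach is not made up. A row lasts 1/8 s, in which the tool goes at most 62.5 mm and 10.7 degrees, less where a joint would pass 70% of its speed; a pose out of reach is approached as far as the arm can. A call with a number of a shift or a turn outside -1 to 1 is refused whole. A call with a gripper value outside its range is refused whole. The fingers move at their own pace and stop on an object; the grip force is fixed at half the most. Time passes only in rows, so rows that do not move let the fingers close. It gives the time, the measured TCP pose, the force, the opening and the grip force at its end, in the units of the state.
- ctrl.get_obs(): the state, without advancing time (a new reading comes with each control period).
- ctrl.get_image(name): name is "scene" or "top"; returns a dict with "pixels" (400x640x3 uint8, blue, green, red), "camera_matrix" (3x3 intrinsics, pixels), "k1" (the pictures are not rectified: a ray, as slopes to the right and down, at radius r is drawn at 1 + k1 r^2 times it, then the intrinsics apply), "view" (4x4, takes a point from world to camera coordinates). Camera axes: x right, y down, z forward; pixel columns grow to the right and rows downward; lengths in mm; the calibration is good to about 2 mm. A picture is of the moment at which its call begins. There is no depth.
- ctrl.close_job(): hands the job in; it is judged then, once.
Trained networks look in the newest picture that a camera, given by its name, has taken for a name from the list of things; names that differ only in an ending like _2 or _b are one class to them, and where a whole thing is asked for, a point or a joint stands for the part that bears it (a point fixed in the world has none). Each returns a list of dicts, best first, with "score" (0 to 1); they miss things now and then, are a little off and sometimes report something else, mostly with a low value. They report only what shows in the picture. A call takes as long as a camera call. They do not tell look-alikes from the thing itself.
- ctrl.masks_of(label, camera): "region" (400x640 bool, what is visible of it) and "bbox" ([left, top, right, bottom] in pixels, round what is visible of it).
- ctrl.pinpoint(label, camera): "xy" ([column, row] in pixels: a listed point, or the origin of a listed thing).
The state is a dict: "t": time; "qpos": joint angles; "qvel": joint speeds; "joint_torque": joint torques, N m; "ee_pos": TCP position; "orientation": TCP orientation; "ft_force": force on the tool from outside, world axes, zero at the start; "moment": the same for the moment, N m; "width": finger opening in mm; "grasp_force": force on a finger pad.
Only numpy, scipy, OpenCV 4.12 (cv2) and the standard library are available. Lean on these libraries where they do the work, as an engineer would, in place of code of your own. Each camera call takes 0.05 s, during which the arm holds its last target. There are 200 camera calls.

TASK

The disc sander is switched off. Pull its clear dust guard all the way down by the bar, turn the wooden block on the sander's table so that its red-chalked face rests flat against the abrasive disc, near the middle of the disc, with the block standing upright on the table; only then push the guard fully up shut again. Leave the other things on the bench where they are.

Things in the scene. Friction and masses are not known exactly. Their poses are not given: they have to be found in the camera images.
- sander: Green benchtop disc sander, fixed, 310 mm long. Origin on the bench (z = 0) below the middle of the guard's hinge line; x points from the guard towards disc and motor, y left along the hinge, z up. Its flat aluminium table spans x 5 to 117, y -105 to 105 mm, top at z = 85 mm. The upright brown abrasive disc (140 mm diameter) faces -x at x = 120 mm and reaches z = 150 mm; the motor behind is lower.
- disc_face (a point): Point on the abrasive face of the disc, at (120, 0, 120) mm in the sander's frame: on the disc's vertical centre line, 35 mm above the work table. Axes as the sander's.
- guard (a joint): Angle of the clear dust guard about its bottom hinge, rad: 0 fully up (shut), grows as it is pulled down towards the robot, stop at 1.45 (fully down, nearly level). It starts shut or a little ajar. The hinge is stiff: the guard stays where it is left and takes up to 4 N at the bar to move.
- guard_hinge (a point): Middle of the guard's hinge line, 85 mm above the bench, straight above the sander's origin. The hinge line is horizontal, along the sander's y axis.
- guard_bar (a point): Middle of the guard's black round handle bar, 12 mm thick, 110 mm long, parallel to the hinge, on posts 50 mm either side. At joint angle q it lies 140 sin(q) mm towards sander -x and 140 cos(q) mm above the hinge. The clear guard is 180 mm wide: a 90 mm panel up from the hinge, then a 45 mm lip towards the disc. The bar stands 45 mm beyond the lip, in line with the panel.
- block: Pale hardwood block, loose, upright on the sander's table, 44 x 44 mm and 70 mm tall, about 95 g. Origin at the centre of its underside, z up; x points out through the red-chalked face (a red stripe also runs along that edge of the top). The other sides are plain. It starts clear of the disc, red face looking roughly to the sander's left (+y).
- block_face (a point): Centre of the block's red-chalked face, 22 mm from the block's axis along its x axis and 35 mm above its underside. Coincides with disc_face when the block stands centred and flat against the disc.
- vase: Bystander: blue vase, 116 mm diameter, 150 mm tall, at the left. Origin under its centre.
- handpiece: Bystander: black rotary handpiece with steel nose, 160 mm long, 28 mm thick, lying at the right. Origin under its middle, x along it.
- sanding_block: Bystander: cork sanding block 100 x 60 x 31 mm, on the bench just left of the sander. Origin under its centre.
- dust_brush: Bystander: brush about 200 mm long, lying on the bench just right of the sander. Origin at its underside near its middle, x along it.
- offcut: Bystander: wood offcut 160 x 50 x 22 mm, flat on the bench at the right. Origin under its centre.
- wax_tin: Bystander: low brass-coloured tin with a white lid, 72 mm diameter, 50 mm tall, at the left. Origin under its centre.
There are look-alikes about, which are no part of the job. What is shaped like the block but green or pink is not meant.

How it is judged (in metres and radians):
On the way, in this order (a step that is already met when the one before it is completed fails the run):
1. the guard is pulled all the way down (over 1.3 rad) (value of joint guard above 1.3 rad), for 0.2 s.
2. with the guard still down, the block's red face is flat against the disc, the block upright on the table (value of joint guard above 1.2 rad and x of block_face in the frame of disc_face above -0.005 m and y of block_face in the frame of disc_face between -0.03 and 0.03 m and z of block_face in the frame of disc_face between -0.006 and 0.006 m and angle between the x axis of block and the x axis of sander, either way round below 0.1 rad and angle between block's own z axis and vertical below 0.08 rad), for 0.2 s.
At the end, for the whole second after the job is handed in: Guard shut (within 0.06 rad); block at rest, upright on the table (tilt under 0.08 rad, height within 6 mm), red face within 5 mm of the disc and square to it within 0.1 rad, its middle within 30 mm of the disc's vertical centre line (value of joint guard below 0.06 rad and x of block_face in the frame of disc_face above -0.005 m and y of block_face in the frame of disc_face between -0.03 and 0.03 m and z of block_face in the frame of disc_face between -0.006 and 0.006 m and angle between the x axis of block and the x axis of sander, either way round below 0.1 rad and angle between block's own z axis and vertical below 0.08 rad and linear speed of block below 0.02 m/s); the robot touches nothing.
It fails at once if one of the other loose things on the bench (vase, handpiece, sanding block, brush, offcut, tin) is moved more than 30 mm (distance of any of vase, handpiece, sanding_block, dust_brush, offcut, wax_tin from where it was at the start of the episode above 0.03 m).
It also fails if it takes over 72 s, if anything falls off the work surface, if the arm or the gripper's body presses on something with over 40 N, if the wrist force passes 120 N, or if a joint passes its speed limit or range.

## Working session

There is one attempt and no reset: what is moved stays moved. The work goes in short steps, Python scripts to look and compute and a tool call to move; the robot and the scene stay as the last step left them, time stands still between calls to the robot, and variables do not carry over. Pictures are saved under pics/ and viewed, at most 10 in all, crops included, and the job is handed in when it is done.

Besides the shell and the picture viewer there is one more tool, called by a JSON object that holds its "name" and its "arguments", one argument or row to a line. apply_moves: Moves the arm, as the interface text tells. Scaled input: -1 to 1 covers 5 cm each way for a shift and 90 degrees each way for a turn. Its arguments: {"type":"object","properties":{"targets":{"type":"array"}},"required":["targets"]}

```bash
mkdir -p pics
cat > h.py <<'E'
import numpy as np,cv2
from scipy.spatial.transform import Rotation as R
from workcell import ctrl
def ray(im,uv):
    K=np.array(im["camera_matrix"]);k1=im["k1"];V=np.array(im["view"])
    d=np.linalg.inv(K)@[uv[0],uv[1],1];d=d[:2]/d[2];u=d.copy()
    for _ in range(30):u=d/(1+k1*(u@u))
    Rm=V[:3,:3];o=-Rm.T@V[:3,3];return o,Rm.T@np.r_[u,1]
def atz(im,uv,z):
    o,d=ray(im,uv);return o+d*(z-o[2])/d[2]
def tri(a,b):
    (o1,d1),(o2,d2)=a,b
    s=np.linalg.lstsq(np.c_[d1,-d2],o2-o1,rcond=None)[0]
    p,q=o1+s[0]*d1,o2+s[1]*d2;return (p+q)/2,np.linalg.norm(p-q)
def proj(im,P):
    K=np.array(im["camera_matrix"]);V=np.array(im["view"]);P=np.atleast_2d(P)
    c=P@V[:3,:3].T+V[:3,3];u=c[:,:2]/c[:,2:];u=u*(1+im["k1"]*(u**2).sum(1,keepdims=True))
    return u@K[:2,:2].T+K[:2,2]
E
python3 - <<'E'
from h import *
np.set_printoptions(precision=1,suppress=True)
I={}
for c in("scene","top"):
    I[c]=ctrl.get_image(c);cv2.imwrite(f"pics/{c}0.png",I[c]["pixels"])
    print(c,ray(I[c],(320,200)))
for l in["sander","disc_face","guard_hinge","guard_bar","block","block_face","sanding_block","dust_brush","vase","wax_tin","offcut","handpiece"]:
    r={c:ctrl.pinpoint(l,c) for c in I}
    for c in I:print(l,c,[(np.array(x["xy"]),round(x["score"],2)) for x in r[c][:3]])
    if r["scene"] and r["top"]:print("   ",tri(*[ray(I[c],r[c][0]["xy"]) for c in("scene","top")]))
print(ctrl.get_obs())
E
```

```text
scene (array([1708.1, -110.3, 1060.5]), array([-0.8,  0.1, -0.6]))
top (array([ 348.2,    9. , 1555.2]), array([ 0.2, -0. , -1. ]))
sander scene [(array([297.6, 240.8]), 0.98)]
sander top [(array([328.8, 205.8]), 0.77)]
    (array([604.7, -88.2,  -1.5]), np.float64(1.091995116345625))
disc_face scene [(array([294.2, 238.4]), 0.66), (array([185.2, 210. ]), 0.26)]
disc_face top [(array([336.4, 170.1]), 0.77)]
    (array([ 711.1, -103.3,  112.2]), np.float64(8.117387379940242))
guard_hinge scene [(array([297. , 218.1]), 0.95)]
guard_hinge top []
guard_bar scene [(array([292.8, 176.6]), 0.9), (array([455.2, 223. ]), 0.24)]
guard_bar top [(array([334.1, 204.5]), 0.75)]
    (array([570.6, -89.5, 231.8]), np.float64(2.2246395383815565))
block scene [(array([347. , 228.3]), 0.98), (array([238.2, 227.1]), 0.89), (array([290.5, 232.7]), 0.72)]
block top [(array([293.4, 265.5]), 0.76), (array([284.2, 213.5]), 0.73), (array([388.7, 231.7]), 0.73)]
    (array([ 395.6,   73.6, -155.3]), np.float64(68.57329224353619))
block_face scene [(array([341.2, 225.2]), 0.96), (array([226.5, 221.6]), 0.94), (
[... 907 characters left out ...]
offcut scene [(array([186.7, 249.3]), 0.79)]
offcut top [(array([430.8, 203.2]), 0.91)]
    (array([ 616. , -449.1,   16.8]), np.float64(21.921202673179934))
handpiece scene [(array([185.7, 214.2]), 0.53)]
handpiece top [(array([434.6, 255.3]), 0.6)]
    (array([ 428.1, -468.6,    2.8]), np.float64(6.254391024089245))
{'t': 1.3, 'qpos': array([ 1.3,  0.4,  1.6,  0. ,  1.1, -0. ]), 'qvel': array([ 0.,  0., -0., -0.,  0.,  0.]), 'joint_torque': array([ -0. , -54.5, -27.4,   0.1,   0. ,  -0. ]), 'ee_pos': array([179.1, 598.7, 222.6]), 'orientation': array([-0.5, -3.1,  0. ]), 'ft_force': array([ 0.7, -0.5,  0.4]), 'moment': array([-0.,  0., -0.]), 'grasp_force': 0.0, 'width': 87.91912391104097}
```

View pics/scene0.png

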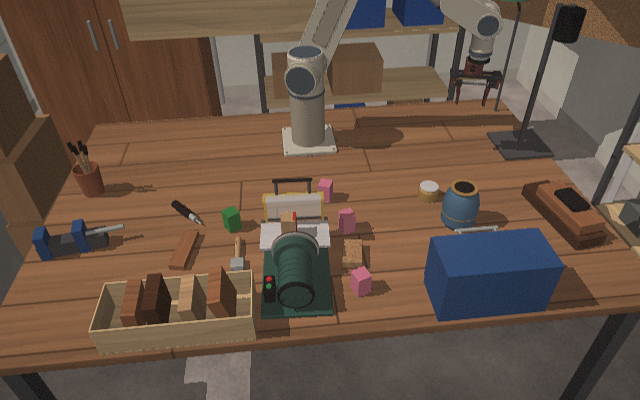

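View pics/top0.png

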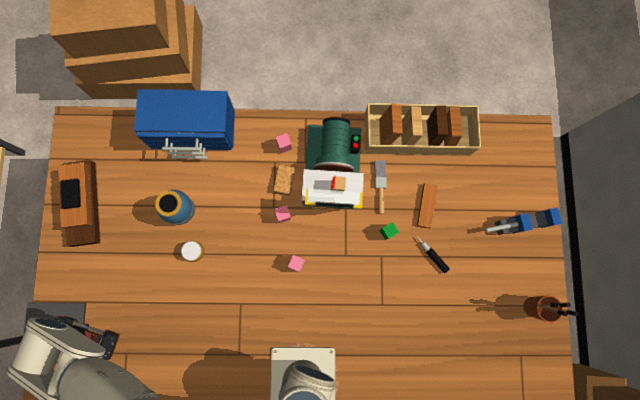

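The scene shows the sander in the middle at about (295,245), with its block and red stripe at about (290,222). In the top view the block is at about (338,184) and the bar near (333,205). Pink and green look-alikes stand around it. Next, a zoom to get edges.

Run:
```python
from h import *
a=cv2.imread("pics/top0.png")[110:220,265:400];b=cv2.imread("pics/scene0.png")[165:265,235:370]
a=cv2.resize(a,(780,None) if 0 else (675,550),interpolation=cv2.INTER_CUBIC);cv2.imwrite("pics/topc.png",a)
cv2.imwrite("pics/scenec.png",cv2.resize(b,(675,500),interpolation=cv2.INTER_CUBIC))
```

```text
(no output)
```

View pics/topc.png

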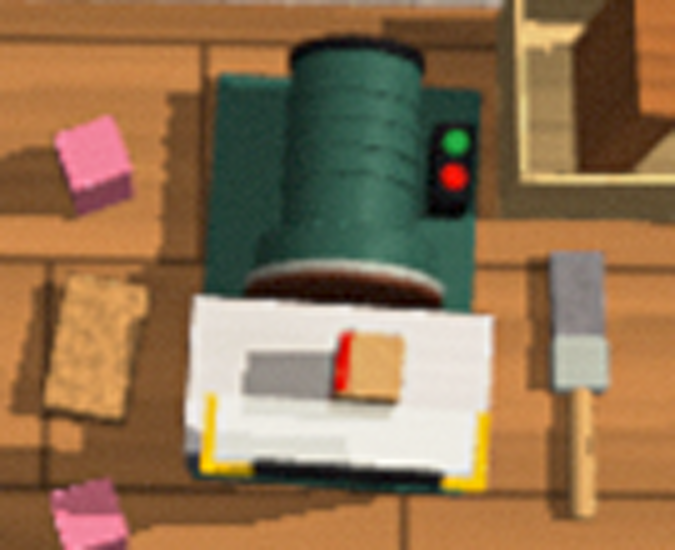

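View pics/scenec.png

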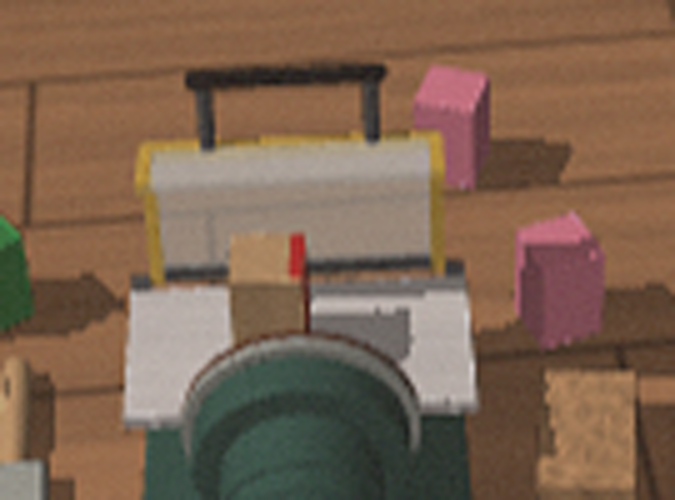

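The crops show the table corners, the bar ends and the block top clearly, with the red stripe on the block's left (+y) edge. I'll fit the poses from these.

```bash
cat > fit.py <<'E'
from h import *
from scipy.optimize import least_squares
np.set_printoptions(precision=3,suppress=True)
T=ctrl.get_image("top");S=ctrl.get_image("scene")
t=lambda x,y:np.array([265+x/5,110+y/5])-.4
s=lambda x,y:np.array([235+x/5,165+y/5])-.4
def W(p,P):
    c,sn=np.cos(p[2]),np.sin(p[2]);return np.array([p[0]+c*P[0]-sn*P[1],p[1]+sn*P[0]+c*P[1],P[2]])
def bar(p,y):return W(p,(-140*np.sin(p[3]),y,85+140*np.cos(p[3])))
ob=[(T,t(197,297),(117,105,85)),(T,t(493,317),(117,-105,85)),(S,s(122,423),(117,-105,85)),(S,s(475,410),(117,105,85))]
bb=[(T,t(250,470),55),(T,t(443,481),-55),(S,s(186,80),-55),(S,s(386,72),55)]
def f(p):
    return np.concatenate([proj(I,W(p,P))[0]-u for I,u,P in ob]+[proj(I,bar(p,y))[0]-u for I,u,y in bb])
r=least_squares(f,[600,-88,0,0.1]);print("sander",r.x);print(r.fun.reshape(-1,2))
bk=[(T,t(341,332),(22,22)),(T,t(405,337),(-22,22)) ]
# block frame: x (red) to +y sander; far side (world +x) = block -y
bk=[(T,t(342,331),(22,-22)),(T,t(405,336),(-22,-22)),(T,t(400,402),(-22,22)),(T,t(333,396),(22,22)),
    (S,s(231,283),(-22,-22)),(S,s(306,282),(22,-22)),(S,s(304,234),(22,22)),(S,s(231,234),(-22,22))]
g=lambda p:np.concatenate([proj(I,W(p,(x,y,155)))[0]-u for I,u,(x,y) in bk])
b=least_squares(g,[650,-100,1.5]);print("block",b.x);print(b.fun.reshape(-1,2))
p=r.x;c=np.array([[np.cos(p[2]),np.sin(p[2])],[-np.sin(p[2]),np.cos(p[2])]])
print("block in sander",c@(b.x[:2]-p[:2]),b.x[2]-p[2],"bar",bar(p,0),"disc",W(p,(120,0,120)),"target block",W(p,(98,0,85)))
for q in(0,.4,.8,1.2,1.45):print(q,bar([*p[:3],q],0))
for n,I,uv in(("pinkT near",T,t(90,520)),("pink far",T,t(90,150))):print(n,atz(I,uv,70))
print(ctrl.get_obs()["orientation"],R.from_rotvec(ctrl.get_obs()["orientation"]).as_matrix())
E
python3 fit.py
```

```text
sander [601.381 -93.386  -0.06    0.212]
[[-0.07  -1.289]
 [ 0.353 -0.836]
 [-0.294 -0.96 ]
 [ 0.502 -1.525]
 [ 2.101 -0.309]
 [-1.577  0.053]
 [ 1.776 -0.235]
 [-1.527 -0.148]]
block [ 658.031 -111.429    1.496]
[[-0.436 -0.36 ]
 [ 0.094 -0.184]
 [ 0.142 -0.504]
 [ 0.343 -0.481]
 [-0.352 -0.311]
 [-0.219 -0.61 ]
 [ 0.345 -0.801]
 [ 0.18  -0.317]]
block in sander [ 57.626 -14.629] 1.555481880090611 bar [571.989 -91.628 221.869] disc [ 721.167 -100.549  120.   ] target block [699.206 -99.236  85.   ]
0 [601.381 -93.386 225.   ]
0.4 [546.96  -90.131 213.949]
0.8 [501.13  -87.39  182.539]
1.2 [471.128 -85.596 135.73 ]
1.45 [462.649 -85.089 101.87 ]
pinkT near [563.11   76.232  70.   ]
pink far [830.525  82.102  70.   ]
[0.455 3.108 0.   ] [[-0.958  0.287  0.   ]
 [ 0.287  0.958  0.   ]
 [-0.     0.    -1.   ]]
```

{"name": "apply_moves", "arguments": {
  "targets": [
    [0.2,[0,0,-0.175],[0,0,0.1066]],
    [0.2,[0,0,-0.175],[0,0,0.1066]],
    [0.2,[0,0,-0.175],[0,0,0.1066]],
    [0.2,[0,0,-0.175],[0,0,0.1066]],
    [0.2,[0,0,-0.175],[0,0,0.1066]],
    [0.2,[0,0,-0.175],[0,0,0.1066]],
    [0.2,[0,0,-0.175],[0,0,0.1066]],
    [0.2,[0,0,-0.175],[0,0,0.1066]]
  ]
}}

```text
t: 2.4
ee_pos: [179.1, 598.7, 293.0]
orientation: [2.293, 2.148, -0.0]
ft_force: [-0.4, 0.8, -0.5]
width: 52.5
grasp_force: 0.0
```

```bash
cat > d.py <<'E'
import sys
from h import *
np.set_printoptions(precision=3,suppress=True)
o=ctrl.get_obs();r=R.from_rotvec(o["orientation"]);m=r.as_matrix()
yaw=np.arctan2(m[1,1],m[0,1])
print("t",o["t"],o["ee_pos"],"yawy",yaw,"z",m[:,2],"F",o["ft_force"],"w",o["width"],o["grasp_force"],"q6",o["qpos"][5])
for a in sys.argv[1:]:
    p=np.array(eval(a),float);print(a,"tool shift/50:",m.T@(p-o["ee_pos"])/50)
E
python3 d.py "(572,-91.6,290)"
```

```text
t 2.4 [179.149 598.708 292.961] yawy -0.06509334999099138 z [-0. -0. -1.] F [-0.353  0.832 -0.531] w 52.45170882304215 0.0 q6 1.3261110488697145
(572,-91.6,290) tool shift/50: [-13.266   8.738   0.06 ]
```

{"name": "apply_moves", "arguments": {
  "targets": [
    [0.2,[-0.829,0.546,0],[0,0,0]],
    [0.2,[-0.829,0.546,0],[0,0,0]],
    [0.2,[-0.829,0.546,0],[0,0,0]],
    [0.2,[-0.829,0.546,0],[0,0,0]],
    [0.2,[-0.829,0.546,0],[0,0,0]],
    [0.2,[-0.829,0.546,0],[0,0,0]],
    [0.2,[-0.829,0.546,0],[0,0,0]],
    [0.2,[-0.829,0.546,0],[0,0,0]]
  ]
}}

```text
t: 3.4
ee_pos: [378.1, 253.3, 293.0]
orientation: [2.286, 2.154, 0.001]
ft_force: [0.8, 0.5, -0.8]
width: 52.9
grasp_force: 0.0
```

{"name": "apply_moves", "arguments": {
  "targets": [
    [0.2,[-0.829,0.546,0],[0,0,0]],
    [0.2,[-0.829,0.546,0],[0,0,0]],
    [0.2,[-0.829,0.546,0],[0,0,0]],
    [0.2,[-0.829,0.546,0],[0,0,0]],
    [0.2,[-0.829,0.546,0],[0,0,0]],
    [0.2,[-0.829,0.546,0],[0,0,0]],
    [0.2,[-0.829,0.546,0],[0,0,0]],
    [0.2,[0,0,0],[0,0,0]]
  ]
}}

```text
t: 4.4
ee_pos: [552.1, -48.8, 292.5]
orientation: [2.29, 2.15, 0.0]
ft_force: [-0.5, 0.9, -0.2]
width: 52.4
grasp_force: 0.0
```

```bash
python3 d.py "(572,-91.6,290)" "(572,-91.6,204)"
```

```text
t 4.4 [552.109 -48.763 292.507] yawy -0.06312895846917493 z [ 0. -0. -1.] F [-0.459  0.864 -0.175] w 52.44926805338643 0.0 q6 -0.04609833920584977
(572,-91.6,290) tool shift/50: [-0.83   0.451  0.051]
(572,-91.6,204) tool shift/50: [-0.829  0.45   1.771]
```

Lower over the bar and close.

{"name": "apply_moves", "arguments": {
  "targets": [
    [0.2,[-0.83,0.45,0.05],[0,0,0]],
    [0.2,[0,0,0.6],[0,0,0]],
    [0.2,[0,0,0.6],[0,0,0]],
    [0.2,[0,0,0.52],[0,0,0]],
    [0.2,[0,0,0],[0,0,0]],
    [-1,[0,0,0],[0,0,0]],
    [-1,[0,0,0],[0,0,0]],
    [-1,[0,0,0],[0,0,0]]
  ]
}}

```text
t: 5.4
ee_pos: [571.4, -89.0, 205.2]
orientation: [2.286, 2.153, 0.002]
ft_force: [-0.2, 0.2, -0.8]
width: 26.4
grasp_force: 0.0
```

{"name": "apply_moves", "arguments": {
  "targets": [
    [-1,[0,0,0],[0,0,0]],
    [-1,[0,0,0],[0,0,0]]
  ]
}}

```text
t: 5.65
ee_pos: [571.4, -89.1, 204.5]
orientation: [2.286, 2.154, 0.001]
ft_force: [1.4, -0.3, 1.3]
width: 11.2
grasp_force: 30.0
```

```bash
python3 - <<'E'
from h import *
im=ctrl.get_image("scene");cv2.imwrite("pics/g1.png",cv2.resize(im["pixels"][110:270,220:400],(720,600 if 0 else 560)))
E
python3 d.py
python3 - <<'E'
import numpy as np
s=np.array([601.4,-93.4]);u=np.array([np.cos(.06),-np.sin(.06)])
q0=.212;p=lambda q:np.r_[-140*np.sin(q),85+140*np.cos(q)]
for n in(16,):
    Q=np.linspace(q0,1.45,n+1);P=np.array([p(q) for q in Q]);print(np.round(np.diff(P,axis=0)*[1,-1]/50,3).tolist())
E
```

```text
t 5.7 [571.424 -89.128 204.537] yawy -0.05958491399540718 z [ 0.001 -0.    -1.   ] F [ 0.977 -0.059  0.679] w 10.926347332933753 29.998128712177277 q6 -0.11577532828159176
[[-0.21, 0.054], [-0.205, 0.07], [-0.199, 0.085], [-0.192, 0.101], [-0.183, 0.115], [-0.174, 0.129], [-0.164, 0.142], [-0.152, 0.154], [-0.14, 0.166], [-0.127, 0.176], [-0.113, 0.185], [-0.098, 0.193], [-0.083, 0.2], [-0.067, 0.206], [-0.051, 0.211], [-0.034, 0.214]]
```

View pics/g1.png

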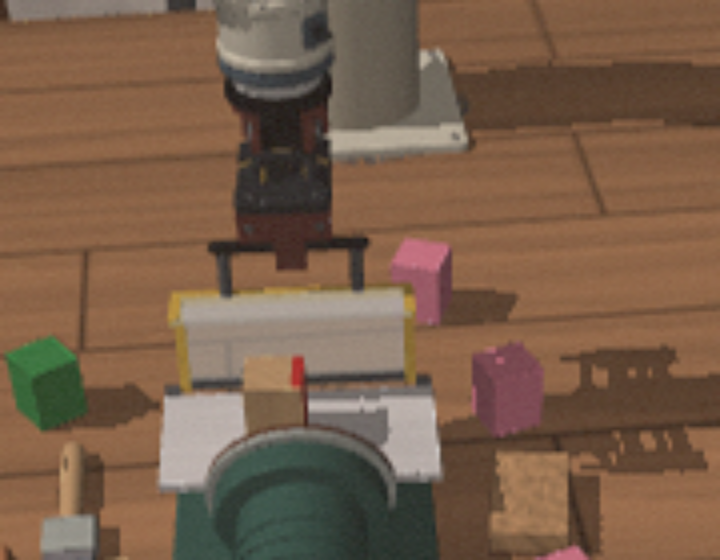

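The fingers hold the bar at its middle, (290,245) in the crop. Now I pull it along the arc.

{"name": "apply_moves", "arguments": {
  "targets": [
    [-1,[0,-0.21,0.054],[0,0,0]],
    [-1,[0,-0.205,0.07],[0,0,0]],
    [-1,[0,-0.199,0.085],[0,0,0]],
    [-1,[0,-0.192,0.1],[0,0,0]],
    [-1,[0,-0.183,0.115],[0,0,0]],
    [-1,[0,-0.174,0.129],[0,0,0]]
  ]
}}

```text
t: 6.45
ee_pos: [512.0, -85.5, 176.0]
orientation: [-2.286, -2.154, 0.0]
ft_force: [1.0, 1.2, 3.5]
width: 11.2
grasp_force: 30.0
```

```bash
python3 d.py
```

```text
t 6.45 [512.048 -85.532 176.038] yawy -0.0596313455227471 z [-0.  0. -1.] F [1.015 1.159 3.467] w 11.193687142678224 29.997350871562958 q6 -0.12881070886581825
```

Forces are low, so I continue.

{"name": "apply_moves", "arguments": {
  "targets": [
    [-1,[0,-0.164,0.142],[0,0,0]],
    [-1,[0,-0.152,0.154],[0,0,0]],
    [-1,[0,-0.14,0.166],[0,0,0]],
    [-1,[0,-0.127,0.176],[0,0,0]],
    [-1,[0,-0.113,0.185],[0,0,0]],
    [-1,[0,-0.098,0.193],[0,0,0]]
  ]
}}

```text
t: 7.2
ee_pos: [472.8, -83.2, 125.0]
orientation: [-2.286, -2.154, 0.0]
ft_force: [3.2, 1.3, 0.7]
width: 11.0
grasp_force: 30.0
```

{"name": "apply_moves", "arguments": {
  "targets": [
    [-1,[0,-0.083,0.2],[0,0,0]],
    [-1,[0,-0.067,0.206],[0,0,0]],
    [-1,[0,-0.051,0.211],[0,0,0]],
    [-1,[0,-0.03,0.15],[0,0,0]],
    [-1,[0,0,0],[0,0,0]]
  ]
}}

```text
t: 7.82
ee_pos: [460.9, -82.4, 86.5]
orientation: [-2.285, -2.153, 0.002]
ft_force: [-0.9, -1.2, -3.9]
width: 11.2
grasp_force: 30.0
```

```bash
python3 d.py
python3 - <<'E'
from h import *
a=ctrl.get_image("top")["pixels"][130:260,265:400];b=ctrl.get_image("scene")["pixels"][130:260,235:370]
cv2.imwrite("pics/g2.png",cv2.resize(np.hstack([a,b]),(800,385)))
E
```

```text
t 7.825 [460.937 -82.445  86.451] yawy -0.05953665980430129 z [-0.002  0.    -1.   ] F [-0.854 -1.212 -3.944] w 11.17155904554553 30.0128111243248 q6 -0.14266488626365464
```

View pics/g2.png

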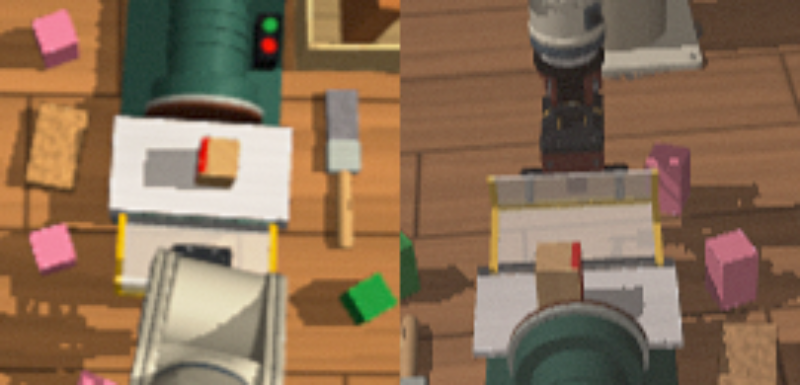

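The guard is down, at about 1.43 rad: the panel lies level in both views and the block is untouched. I release with a small opening, rise, and go to the block.

{"name": "apply_moves", "arguments": {
  "targets": [
    [-0.35,[0,0,0],[0,0,0]],
    [-0.35,[0,0,0],[0,0,0]],
    [-0.35,[0,0,-0.1],[0,0,0]],
    [-0.35,[0,0,-0.8],[0,0,0]],
    [-0.35,[0,0,-0.9],[0,0,0]],
    [0.5,[0,0,-0.9],[0,0,0]],
    [0.5,[0,0,-0.6],[0,0,0]],
    [0.5,[0,0,0],[0,0,0]]
  ]
}}

```text
t: 8.93
ee_pos: [463.2, -82.8, 255.1]
orientation: [2.283, 2.151, 0.005]
ft_force: [-0.4, -1.1, -0.1]
width: 55.1
grasp_force: 0.0
```

```bash
python3 d.py "(658,-111.4,250)" "(658,-111.4,118)"
python3 - <<'E'
from h import *
for c in("scene","top"):
    im=ctrl.get_image(c);print([atz(im,x["xy"],102).round(0) for x in ctrl.pinpoint("guard_bar",c)[:2]])
E
```

```text
t 8.925 [463.211 -82.806 255.096] yawy -0.05958872283881768 z [ 0.006 -0.001 -1.   ] F [-0.432 -1.056 -0.126] w 55.14988366149589 0.0 q6 -0.14263720495179436
(658,-111.4,250) tool shift/50: [-0.339  3.922  0.125]
(658,-111.4,118) tool shift/50: [-0.337  3.907  2.765]
[array([461., -77., 102.]), array([ 692., -106.,  102.])]
[]
```

{"name": "apply_moves", "arguments": {
  "targets": [
    [0.5,[-0.068,0.78,0],[0,0,0]],
    [0.5,[-0.068,0.78,0],[0,0,0]],
    [0.5,[-0.068,0.78,0],[0,0,0]],
    [0.5,[-0.068,0.78,0],[0,0,0]],
    [0.5,[-0.068,0.78,0],[0,0,0]],
    [0.5,[0,0,0],[0,0,0]],
    [0.5,[0,0,0],[0,0,0]]
  ]
}}

```text
t: 10.0
ee_pos: [654.0, -110.9, 250.6]
orientation: [-2.285, -2.152, 0.003]
ft_force: [0.1, 0.1, -0.1]
width: 65.7
grasp_force: 0.0
```

```bash
python3 d.py "(658,-111.4,118)"
```

```text
t 10.0 [ 654.037 -110.878  250.587] yawy -0.059515107495552694 z [-0.003  0.001 -1.   ] F [ 0.063  0.121 -0.071] w 65.72996384302091 0.0 q6 -0.12633481920862805
(658,-111.4,118) tool shift/50: [-0.007  0.089  2.651]
```

{"name": "apply_moves", "arguments": {
  "targets": [
    [0.5,[0,0.08,0.65],[0,0,0]],
    [0.5,[0,0,0.65],[0,0,0]],
    [0.5,[0,0,0.65],[0,0,0]],
    [0.5,[0,0,0.5],[0,0,0]],
    [0.5,[0,0,0.2],[0,0,0]],
    [0.5,[0,0,0],[0,0,0]],
    [-0.3,[0,0,0],[0,0,0]],
    [-0.3,[0,0,0],[0,0,0]]
  ]
}}

```text
t: 11.0
ee_pos: [660.0, -111.5, 121.1]
orientation: [2.286, 2.153, 0.002]
ft_force: [-0.2, 0.7, 0.7]
width: 49.5
grasp_force: 0.0
```

{"name": "apply_moves", "arguments": {
  "targets": [
    [-0.3,[0,0,0],[0,0,0]],
    [-0.3,[0,0,0],[0,0,0]]
  ]
}}

```text
t: 11.25
ee_pos: [659.7, -111.4, 120.9]
orientation: [2.286, 2.154, 0.001]
ft_force: [-1.2, -0.3, 5.5]
width: 43.7
grasp_force: 29.9
```

```bash
python3 d.py
```

```text
t 11.25 [ 659.732 -111.421  120.865] yawy -0.05950132133293302 z [ 0.001 -0.    -1.   ] F [-1.198 -0.275  5.487] w 43.65828121817517 29.867759943008423 q6 -0.1255497670687839
```

{"name": "apply_moves", "arguments": {
  "targets": [
    [-0.3,[0,0,-0.1],[0,0,0]],
    [-0.3,[0,0,-0.06],[0,0,0.11]],
    [-0.3,[0,0,0],[0,0,0.11]],
    [-0.3,[0,0,0],[0,0,0.11]],
    [-0.3,[0,0,0],[0,0,0.11]],
    [-0.3,[0,0,0],[0,0,0.11]],
    [-0.3,[0,0,0],[0,0,0.11]],
    [-0.3,[0,0,0],[0,0,0.11]]
  ]
}}

```text
t: 12.25
ee_pos: [659.2, -111.3, 127.7]
orientation: [-3.107, -0.463, 0.001]
ft_force: [-0.4, -0.3, -1.1]
width: 43.9
grasp_force: 29.9
```

{"name": "apply_moves", "arguments": {
  "targets": [
    [-0.3,[0,0,0],[0,0,0.11]],
    [-0.3,[0,0,0],[0,0,0.11]],
    [-0.3,[0,0,0],[0,0,0.01]],
    [-0.3,[0,0,0],[0,0,0]],
    [-0.3,[0,0,0],[0,0,0]]
  ]
}}

```text
t: 12.88
ee_pos: [659.3, -111.3, 127.8]
orientation: [-3.14, 0.091, 0.0]
ft_force: [-0.5, -0.3, -1.6]
width: 43.9
grasp_force: 29.9
```

```bash
python3 d.py "(690,-98.7,122)"
python3 - <<'E'
from h import *
a=ctrl.get_image("top")["pixels"][130:230,265:400];b=ctrl.get_image("scene")["pixels"][160:260,235:370]
cv2.imwrite("pics/g3.png",cv2.resize(np.vstack([a,b]),(405*2-10,600),interpolation=cv2.INTER_CUBIC))
E
```

```text
t 12.875 [ 659.291 -111.341  127.825] yawy -1.6285104116685682 z [-0.  0. -1.] F [-0.521 -0.349 -1.603] w 43.86389336399017 29.86227571964264 q6 1.4433848690741855
(690,-98.7,122) tool shift/50: [ 0.599 -0.288  0.116]
```

View pics/g3.png

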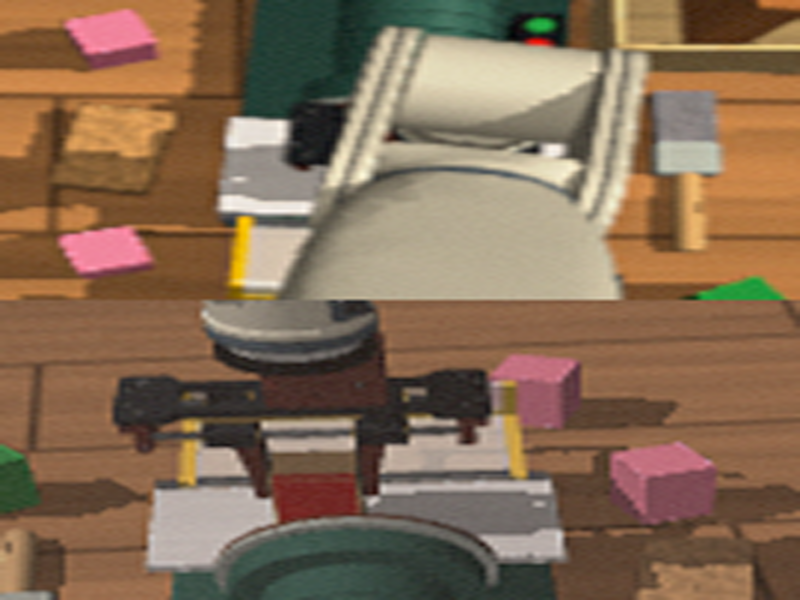

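The red face now looks at the disc ((315,490) in the crop). I approach lifted, lower, then press gently.

{"name": "apply_moves", "arguments": {
  "targets": [
    [-0.3,[0.2,-0.1,0],[0,0,0]],
    [-0.3,[0.2,-0.1,0],[0,0,0]],
    [-0.3,[0.2,-0.088,0],[0,0,0]],
    [-0.3,[0,0,0.06],[0,0,0]],
    [-0.3,[0,0,0.06],[0,0,0]],
    [-0.3,[0,0,0],[0,0,0]]
  ]
}}

```text
t: 13.72
ee_pos: [689.5, -98.8, 121.3]
orientation: [-3.14, 0.094, 0.002]
ft_force: [0.1, -0.1, -1.3]
width: 43.9
grasp_force: 29.9
```

{"name": "apply_moves", "arguments": {
  "targets": [
    [-0.3,[0.06,0,0],[0,0,0]],
    [-0.3,[0.06,0,0],[0,0,0]],
    [-0.3,[0,0,0],[0,0,0]]
  ]
}}

```text
t: 14.1
ee_pos: [695.4, -99.2, 121.9]
orientation: [3.14, -0.094, -0.003]
ft_force: [-4.4, -0.3, 2.0]
width: 44.2
grasp_force: 29.8
```

```bash
python3 d.py "(699.2,-99.2,120.9)"
```

```text
t 14.1 [695.417 -99.243 121.876] yawy -1.6303402875301929 z [-0.002  0.    -1.   ] F [-4.388 -0.259  1.994] w 44.23791843668708 29.846506118774414 q6 1.471949621260155
(699.2,-99.2,120.9) tool shift/50: [ 0.076 -0.005  0.019]
```

{"name": "apply_moves", "arguments": {
  "targets": [
    [-0.3,[0.03,0,0],[0,0,0]],
    [-0.3,[0,0,0],[0,0,0]]
  ]
}}

```text
t: 14.35
ee_pos: [695.6, -99.3, 121.7]
orientation: [-3.14, 0.093, 0.007]
ft_force: [-8.2, 0.1, 4.5]
width: 43.5
grasp_force: 29.9
```

{"name": "apply_moves", "arguments": {
  "targets": [
    [-0.3,[0.02,0,0.02],[0,0,0]],
    [-0.3,[0.02,0,0],[0,0,0]],
    [-0.3,[0,0,0],[0,0,0]],
    [-0.3,[0,0,0],[0,0,0]]
  ]
}}

```text
t: 14.85
ee_pos: [696.0, -99.3, 120.9]
orientation: [-3.14, 0.093, 0.012]
ft_force: [-16.0, -0.1, 9.4]
width: 43.6
grasp_force: 30.0
```

```bash
python3 d.py
```

```text
t 14.85 [696.021 -99.32  120.937] yawy -1.6299898666497343 z [-0.008  0.    -1.   ] F [-15.97   -0.104   9.419] w 43.55969393198713 30.004503428936005 q6 1.472242372095794
```

{"name": "apply_moves", "arguments": {
  "targets": [
    [-0.3,[-0.02,0,0],[0,0,0]],
    [0.4,[0,0,0],[0,0,0]],
    [0.4,[0,0,0],[0,0,0]],
    [0.4,[0,0,0],[0,0,0]],
    [0.4,[0,0,-0.3],[0,0,0]],
    [0.4,[0,0,-0.9],[0,0,0]],
    [0.4,[0,0,-0.9],[0,0,0]],
    [0.4,[0,0,-0.5],[0,0,0]]
  ]
}}

```text
t: 15.85
ee_pos: [700.0, -99.4, 255.2]
orientation: [3.14, -0.093, 0.008]
ft_force: [-0.1, 0.2, 0.3]
width: 61.6
grasp_force: 0.0
```

{"name": "apply_moves", "arguments": {
  "targets": [
    [0.4,[-0.6,0,0],[0,0,-0.111]],
    [0.4,[0,0.6,0],[0,0,-0.111]],
    [0.4,[0,0,0],[0,0,-0.111]],
    [0.4,[0,0,0],[0,0,-0.111]],
    [0.4,[0,0,0],[0,0,-0.111]],
    [0.4,[0,0,0],[0,0,-0.111]],
    [0.4,[0,0,0],[0,0,-0.111]],
    [0.4,[0,0,0],[0,0,-0.111]]
  ]
}}

```text
t: 16.85
ee_pos: [672.4, -127.3, 252.1]
orientation: [2.461, 1.952, 0.001]
ft_force: [0.5, 0.6, -0.2]
width: 61.5
grasp_force: 0.0
```

```bash
python3 d.py "(463,-83,250)"
```

```text
t 16.85 [ 672.438 -127.306  252.136] yawy -0.22971815931182918 z [ 0.001 -0.    -1.   ] F [ 0.51   0.567 -0.235] w 61.53081833572409 0.0 q6 0.02521781289376866
(463,-83,250) tool shift/50: [-0.091 -4.281  0.037]
```

{"name": "apply_moves", "arguments": {
  "targets": [
    [0.0,[0,0,0],[0,0,-0.109]],
    [-0.3,[0.127,-0.847,0],[0,0,0]],
    [-0.3,[0.127,-0.847,0],[0,0,0]],
    [-0.3,[0.127,-0.847,0],[0,0,0]],
    [-0.3,[0.127,-0.847,0],[0,0,0]],
    [-0.3,[0.127,-0.847,0],[0,0,0]],
    [-0.3,[0,0,0],[0,0,0]]
  ]
}}

```text
t: 17.73
ee_pos: [460.8, -81.5, 251.9]
orientation: [2.291, 2.149, 0.0]
ft_force: [0.6, -0.2, 0.8]
width: 31.1
grasp_force: 0.0
```

```bash
python3 d.py "(462,-83,85)"
python3 - <<'E'
from h import *
a=ctrl.get_image("top")["pixels"][120:220,285:385];b=ctrl.get_image("scene")["pixels"][160:260,245:345]
cv2.imwrite("pics/g4.png",cv2.resize(np.hstack([a,b]),(800,400),interpolation=cv2.INTER_CUBIC))
E
```

```text
t 17.725 [460.778 -81.522 251.851] yawy -0.06418863195670355 z [ 0. -0. -1.] F [ 0.567 -0.197  0.829] w 31.057291844009416 0.0 q6 -0.1363577554043038
(462,-83,85) tool shift/50: [-0.028  0.025  3.337]
```

View pics/g4.png

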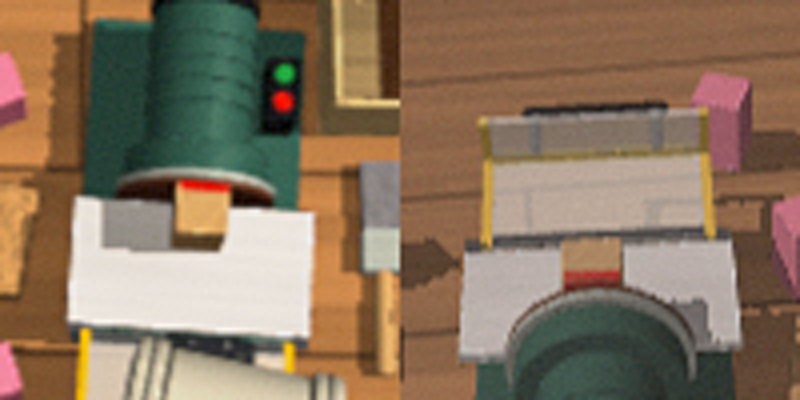

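The block stands flush at the disc: red edge at about (205,186) in the left crop, near the disc's middle. The guard is still level. A quick numeric check follows.

Run:
```python
from h import *
from scipy.optimize import least_squares
T=ctrl.get_image("top")
W=lambda p,x,y:[p[0]+np.cos(p[2])*x-np.sin(p[2])*y,p[1]+np.sin(p[2])*x+np.cos(p[2])*y,155]
k=[((177,181),(22,22)),((230,183),(22,-22)),((225,237),(-22,-22)),((172,233),(-22,22))]
f=lambda p:np.concatenate([proj(T,W(p,*b))[0]-(np.array(u)/4+[285-.4,120-.4]) for u,b in k])
r=least_squares(f,[699,-99,0]);p=r.x;print(p,r.fun.round(1))
d=p[:2]-[601.4,-93.4];c,s=np.cos(.06),np.sin(.06);print("in sander",c*d[0]-s*d[1],s*d[0]+c*d[1],p[2]+.06)
```

```text
[ 6.94528450e+02 -9.87674806e+01 -6.67524189e-02] [-0.1 -0.  -0.3  0.5  0.1 -0.2  0.2 -0.3]
in sander 93.28272424000788 0.22653287251652898 -0.006752418878819277
```

Run:
```python
from h import *
T=ctrl.get_image("top")
n=np.array([np.cos(.06),-np.sin(.06)])
for u in((197,297),(493,317)):
    print("table edge->disc",atz(T,np.array(u)/5+[264.6,109.6],85)[:2]@n+3)
for u in((177,181),(230,183)):
    print("block front",atz(T,np.array(u)/4+[284.6,119.6],155)[:2]@n)
```

```text
table edge->disc 721.2540977094872
table edge->disc 722.8194080648043
block front 721.2106873347457
block front 722.918668730103
```

In the top camera the block's front edge matches the disc plane to within 1 mm. Now I re-grasp the bar.

{"name": "apply_moves", "arguments": {
  "targets": [
    [-0.3,[-0.02,0.02,0.8],[0,0,0]],
    [-0.3,[0,0,0.8],[0,0,0]],
    [-0.3,[0,0,0.8],[0,0,0]],
    [-0.3,[0,0,0.6],[0,0,0]],
    [-0.3,[0,0,0.28],[0,0,0]],
    [-0.3,[0,0,0],[0,0,0]],
    [-1,[0,0,0],[0,0,0]],
    [-1,[0,0,0],[0,0,0]]
  ]
}}

```text
t: 18.92
ee_pos: [462.3, -83.0, 87.5]
orientation: [-2.29, -2.148, 0.003]
ft_force: [-12.9, -2.1, 3.8]
width: 13.8
grasp_force: 5.8
```

{"name": "apply_moves", "arguments": {
  "targets": [
    [-1,[0,0,0],[0,0,0]],
    [-1,[0,0,0],[0,0,0]]
  ]
}}

```text
t: 19.18
ee_pos: [460.9, -82.9, 87.1]
orientation: [-2.288, -2.147, 0.006]
ft_force: [-8.1, -2.1, 0.7]
width: 11.1
grasp_force: 30.0
```

```bash
python3 d.py;  python3 - <<'E'
import numpy as np
Q=np.linspace(1.43,0,19);P=np.c_[-140*np.sin(Q),140*np.cos(Q)];print(np.round(np.diff(P,axis=0)*[1,-1]/50,3).tolist())
E
```

```text
t 19.175 [460.869 -82.925  87.062] yawy -0.06362556248555053 z [-0.005  0.    -1.   ] F [-8.092 -2.092  0.687] w 11.099930002258393 30.02818375825882 q6 -0.1383612058322125
[[0.04, -0.219], [0.057, -0.215], [0.074, -0.21], [0.09, -0.203], [0.106, -0.195], [0.121, -0.186], [0.136, -0.176], [0.149, -0.165], [0.162, -0.152], [0.174, -0.139], [0.184, -0.125], [0.193, -0.11], [0.201, -0.094], [0.208, -0.078], [0.214, -0.061], [0.218, -0.044], [0.221, -0.026], [0.222, -0.009]]
```

{"name": "apply_moves", "arguments": {
  "targets": [
    [-1,[0,0.01,-0.219],[0,0,0]],
    [-1,[0,0.057,-0.215],[0,0,0]],
    [-1,[0,0.074,-0.21],[0,0,0]],
    [-1,[0,0.09,-0.203],[0,0,0]],
    [-1,[0,0.106,-0.195],[0,0,0]],
    [-1,[0,0.121,-0.186],[0,0,0]]
  ]
}}

```text
t: 19.92
ee_pos: [486.0, -84.3, 149.1]
orientation: [-2.291, -2.148, 0.002]
ft_force: [-4.2, 0.2, -4.3]
width: 11.3
grasp_force: 30.0
```

{"name": "apply_moves", "arguments": {
  "targets": [
    [-1,[0,0.136,-0.176],[0,0,0]],
    [-1,[0,0.149,-0.165],[0,0,0]],
    [-1,[0,0.162,-0.152],[0,0,0]],
    [-1,[0,0.174,-0.139],[0,0,0]],
    [-1,[0,0.184,-0.125],[0,0,0]],
    [-1,[0,0.193,-0.11],[0,0,0]]
  ]
}}

```text
t: 20.68
ee_pos: [535.3, -87.1, 193.5]
orientation: [-2.29, -2.147, 0.002]
ft_force: [-9.6, 1.9, 7.9]
width: 11.2
grasp_force: 30.0
```

{"name": "apply_moves", "arguments": {
  "targets": [
    [-1,[0,0.201,-0.094],[0,0,0]],
    [-1,[0,0.208,-0.078],[0,0,0]],
    [-1,[0,0.214,-0.061],[0,0,0]],
    [-1,[0,0.218,-0.044],[0,0,0]],
    [-1,[0,0,0],[0,0,0]]
  ]
}}

```text
t: 21.3
ee_pos: [580.8, -90.2, 208.1]
orientation: [2.289, 2.147, 0.006]
ft_force: [-0.8, 1.3, 5.9]
width: 11.2
grasp_force: 30.0
```

```bash
python3 d.py
```

```text
t 21.3 [580.839 -90.177 208.077] yawy -0.06414331827723262 z [ 0.005 -0.    -1.   ] F [-0.848  1.254  5.918] w 11.24726443801115 29.979054629802704 q6 -0.11114699597546691
```

{"name": "apply_moves", "arguments": {
  "targets": [
    [-1,[0,0.2,-0.015],[0,0,0]],
    [-1,[0,0.15,-0.005],[0,0,0]],
    [-1,[0,0,0],[0,0,0]]
  ]
}}

```text
t: 21.68
ee_pos: [597.7, -91.2, 208.5]
orientation: [2.289, 2.147, 0.005]
ft_force: [0.5, 2.5, 5.7]
width: 11.8
grasp_force: 30.0
```

{"name": "apply_moves", "arguments": {
  "targets": [
    [-1,[0,0.06,0],[0,0,0]],
    [-1,[0,0,0],[0,0,0]]
  ]
}}

```text
t: 21.92
ee_pos: [598.8, -91.2, 208.5]
orientation: [2.291, 2.149, 0.002]
ft_force: [-6.6, 2.5, 10.0]
width: 11.2
grasp_force: 30.0
```

{"name": "apply_moves", "arguments": {
  "targets": [
    [-1,[0,0.06,0],[0,0,0]],
    [-1,[0,0,0],[0,0,0]]
  ]
}}

```text
t: 22.18
ee_pos: [598.9, -91.2, 208.4]
orientation: [-2.288, -2.146, 0.005]
ft_force: [-17.6, 4.0, 20.1]
width: 11.5
grasp_force: 30.0
```

The bar stopped against the shut end stop as the force rose with no further motion. I release and rise.

{"name": "apply_moves", "arguments": {
  "targets": [
    [-1,[0,-0.05,0],[0,0,0]],
    [-0.2,[0,0,0],[0,0,0]],
    [-0.2,[0,0,0],[0,0,0]],
    [-0.2,[0,0,0],[0,0,0]],
    [-0.2,[0,0,-0.3],[0,0,0]],
    [-0.2,[0,0,-0.9],[0,0,0]],
    [-0.2,[0,0,-0.9],[0,0,0]],
    [-0.2,[0,0,-0.4],[0,0,0]]
  ]
}}

```text
t: 23.18
ee_pos: [600.6, -92.0, 335.7]
orientation: [2.289, 2.146, 0.005]
ft_force: [-0.8, -0.7, -0.4]
width: 35.1
grasp_force: 0.0
```

{"name": "apply_moves", "arguments": {
  "targets": [
    [-0.2,[0.3,-0.9,-0.3],[0,0,0]],
    [-0.2,[0.3,-0.9,0],[0,0,0]],
    [-0.2,[0.3,-0.9,0],[0,0,0]],
    [-0.2,[0.3,-0.9,0],[0,0,0]],
    [-0.2,[0,0,0],[0,0,0]]
  ]
}}

```text
t: 23.8
ee_pos: [421.6, -19.6, 347.6]
orientation: [2.29, 2.149, 0.002]
ft_force: [1.4, 0.4, 0.0]
width: 35.0
grasp_force: 0.0
```

```bash
python3 d.py
python3 - <<'E'
from h import *
Tm=ctrl.get_image("top");S=ctrl.get_image("scene")
a=Tm["pixels"][120:220,285:385];b=S["pixels"][160:260,245:345]
cv2.imwrite("pics/g5.png",cv2.resize(np.hstack([a,b]),(800,400),interpolation=cv2.INTER_CUBIC))
for c,im in(("top",Tm),("scene",S)):print([atz(im,x["xy"],225).round(0) for x in ctrl.pinpoint("guard_bar",c)[:2]])
E
```

```text
t 23.8 [421.559 -19.632 347.615] yawy -0.06320670159426169 z [ 0.001 -0.    -1.   ] F [1.411 0.415 0.007] w 35.01673280609006 0.0 q6 -0.01163231505270289
[array([ 599., -101.,  225.])]
[array([605., -94., 225.])]
```

View pics/g5.png

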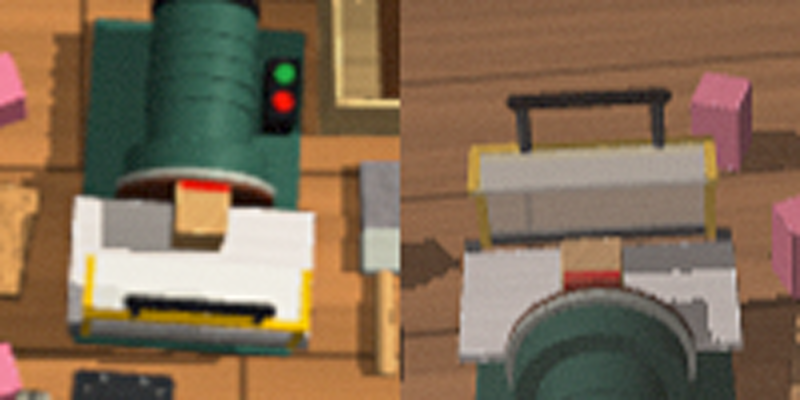

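The guard is upright, with the bar at about (200,307) in the top crop and about (599–605, -97) mm. The block is unchanged against the disc and the arm is clear, so I hand in.

```bash
python3 -c "
from workcell import ctrl
print(ctrl.close_job())"
```

```text
the job is handed in; nothing more can be done
None
```

I pulled the guard down, set the block's red face flat against the disc near its middle, and pushed the guard shut again. The last pictures and measurements confirm this; I handed the job in, but the hand-in returned no verdict.

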